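Clamp the valve extension in the cam-lock vise

TASK

Clamp the valve extension tube that lies on the bed of the cam-lock vise, ready for its core to be unscrewed. Flip the cam lever up to free the carriage, slide the carriage onto the tube until its sprung jaw pad holds the tube firmly against the anvil, with about 10 N and never crushing it, and flip the lever fully down while you keep up that pressure, so that the tube stays clamped when you let go. Leave everything else on the counter where it is.

Things in the scene. Friction and masses are not known exactly. Their poses are not given: they have to be found in the camera images.
- vise: Cam-lock vise fixed on the counter under the peg rail: grey bed 120 (x) by 280 (y) mm, top 24 mm up, low guide bars on its long edges. Origin: centre of its underside. y: sliding direction, from carriage to anvil; x away from the robot. The anvil, a steel block 60 x 20 x 28 mm on the bed, is set anew each time: its face lies 85 to 100 mm from the origin along y, exact place not reported
- carriage: Aluminium carriage, 84 (x) by 48 (y) mm, cheeks up to 70 mm high. Slides along the vise's y, -80 to +60 mm, with about 2.5 N of drag when the lever is up (only that drag then resists the pad's springs: let go and it springs back); with the lever down the cam grips the bed and it holds against 15 N. Origin: its middle at counter level (vise x = 0, z = 0); axes as the vise's
- lever (a joint): Angle of the cam lever about its pivot, a pin along the vise's y axis: 0 = locked, lying towards the robot (-x) and rising 15 degrees (0.26 rad) above level; grows as the handle is raised, 1.25 rad = upright against its stop. The cam lets go of the bed above about 0.5 rad. It stays where it is left; raising it or pressing it down takes about 5 to 10 N at the ball
- lever_grip (a point): Centre of the black rubber ball knob, 24 mm in diameter, on the end of the lever's flat steel handle (14 mm wide, 10 mm thick), 85 mm from the pivot. The fingers can pinch the ball from both sides along the vise's y, and it turns between them and can creep a few mm under load. Moves with the lever on an 85 mm circle about the pivot in the vise's x-z plane
- lever_pivot (a point): Centre of the lever's pivot pin on the carriage, 53 mm above the counter, directly above the carriage's origin
- tube: Chrome valve extension tube lying on the vise's bed between pad and anvil: round, 10 mm diameter, 60 mm long, lying about along the vise's x, with a square collar 16 by 16 mm and 22 mm long in its middle, on whose flat it rests and which pad and anvil grip. Origin: middle of the collar's underside; x along the tube
- rail: Pine peg rail: a board 760 (y) by 20 (x) mm, 50 mm high, lower edge 220 mm above the counter, on an upright at each end; fixed. Origin: on the counter under its middle; x away from the robot. The board is right over carriage and raised lever: an upright tool strikes it; come from the robot's side, tilted about 40 degrees. Pliers and core remover hang 255 mm to either side of the middle
- spare_tube: Bystander, not to be moved: a second chrome valve extension tube like the first, loose on the counter in front of the vise. Origin: centre of its underside
- weight1: Bystander, not to be moved: a zinc clip-on wheel weight, 55 by 14 by 10 mm, with a small steel clip; in front of the vise. Origin: centre of its underside
- weight2: Bystander, not to be moved: another zinc wheel weight of the same kind; in front of the vise. Origin: centre of its underside
- tin: Bystander, not to be moved: a clear jar 56 mm across and 50 mm high. Origin: centre of its underside
- tread_gauge: Bystander, not to be moved: a black tread depth gauge, 90 mm long, with a steel crossbar. Origin: centre of its underside
- bin: Bystander, not to be moved: a clear acrylic bin of zinc wheel weights, 110 by 100 by 55 mm. Origin: centre of its underside
- gauge: Bystander, not to be moved: a round pressure gauge 60 mm across and 26 mm high with a brass stem. Origin: centre of its underside
- mug: Bystander, not to be moved: a white mug, 76 mm across and 90 mm high, behind the rail. Origin: centre of its underside
- pad_rest (a point): Centre of the carriage's jaw pad face when not pressed in (moves with the carriage): a steel pad 50 (x) by 10 (y) by 24 mm (z) on springs on the carriage's +y side, its face 42 mm from the carriage's origin. It yields 6 mm at 4 N per mm, then bottoms
Mind the look-alikes: they are no part of the job. What is shaped like the tube but purple is not meant.

How it is judged:
By the outcome, as a careful person would: the job done as asked, in the order asked, and still so for the second after the job is handed in, with the robot touching nothing.
It also fails if it takes over 70 s, if anything falls off the work surface, if the arm or the gripper's body presses on something with over 40 N, if the wrist force passes 120 N, or if a joint passes its speed limit or range.

ROBOT

A 6-joint arm with a two-finger parallel gripper is mounted at the origin on the work surface. World frame = base frame: x ahead of the robot, y to its left, z up, the work surface at z = 0. Lengths are in m, angles in rad, forces in N, time in s.
With the tool pointing down it reaches from about 0.35 to 0.975 m from the base axis. Payload 7.1 kg.
Tool frame: the origin (TCP) lies on the mounting face of the last link; the fingertips stand 182 mm ahead of it and the grasp point (between the pads) lies 163 mm ahead of it; z points along the fingers, y is the direction in which the jaws open and shut (so a half turn about z gives the same grasp; the last joint's range is limited). The gripper opens to 88 mm and grips with 3 to 60 N. Pads are 20 mm wide; open, the fingers measure 115 mm over their backs; the gripper's body (75 mm by 178 mm) begins 61 mm behind the grasp point.
Start: joints at [-0.019, 0.423, 1.63, -0, 1.089, -0.019], TCP at [0.625, 0, 0.405] pointing down, gripper open.
Joint ranges: [-3, 3], [-0.9, 2.11], [0.09, 2.58], [-1.31, 4.45], [0.11, 2.69], [-2.54, 2.54]. Speed limits (rad/s): [2.39, 2.39, 3.01, 3.14, 3.14, 3.14].

INTERFACE

Orientations are given as [roll, pitch, yaw] about the fixed x, y, z axes, in that order (R = Rz(yaw) Ry(pitch) Rx(roll)).
In Python, from station import robot gives the robot as it stands.
- The arm moves only by the tool drive_tool, never from a script. Its argument "increments" is text: rows parted by semicolons, each of 6 numbers parted by spaces: the shift along the tool's x, y, z normalised to -1 to 1, where 1 is 20 mm, then the turn, a rotation vector about the tool's x, y, z normalised to -1 to 1, where 1 is 30 degrees. In form: x y z wx wy wz; .... A call has 1 to 12 rows; each row shifts and turns the commanded pose from where the row before left it, along the tool's axes as they then stand; what a row does not reach is not made up. A row lasts 1/8 s, in which the tool goes at most 62.5 mm and 10.7 degrees, less where a joint would pass 70% of its speed; a pose out of reach is approached as far as the arm can. A call with a number of a shift or a turn outside -1 to 1 is refused whole. A call with a gripper value outside its range is refused whole. "fingers" is the gripper command: -1 is fully open, 1 is shut, values between are in proportion, set as the call begins (left out, the last holds). The fingers move at their own pace and stop on an object; "squeeze" is the grip in N (left out, the last holds). Time passes only in rows, so rows that do not move let the fingers close. It gives the time, the measured TCP pose, the force and the opening at its end, in the units of the state.
- robot.observe(): the state, without advancing time (a new reading comes with each control period).
- robot.capture(name): name is "scene" or "side" or "wrist"; returns a dict with "image" (384x512x3 uint8, blue, green, red), "mtx" (3x3 intrinsics, pixels), "pose" (4x4, takes a point from camera to world coordinates). Camera axes: x right, y down, z forward; pixel columns grow to the right and rows downward; lengths in m; the calibration is good to about 2 mm. A picture is of the moment at which its call begins. There is no depth.
- robot.sign_off(): hands the job in, once; it reports no verdict.
The state is a dict: "time_s": time; "q": joint angles; "joint_vel": joint speeds; "effort": joint torques, N m; "eef_pos": TCP position; "tcp_rot": TCP orientation; "force": force on the tool from outside, world axes, zero at the start; "ft_torque": the same for the moment, N m; "finger_gap": opening from 0.0 (shut) to 1.0 (fully open).
Only numpy, scipy, OpenCV 4.12 (cv2) and the standard library are available. Lean on these libraries where they do the work, as an engineer would, in place of code of your own. Each camera call takes 0.05 s, during which the arm holds its last target. There are 200 camera calls.

## Working session

There is one attempt and no reset: what is moved stays moved. The work goes in short steps, Python scripts to look and compute and a tool call to move; the robot and the scene stay as the last step left them, time stands still between calls to the robot, and variables do not carry over. Pictures are saved under pics/ and viewed, about 8 in all and at most 12, crops included, and the job is handed in when it is done.

Besides the shell and the picture viewer there is one more tool, called after "Request:" by a JSON object that holds its "api" and its "payload", one argument or row to a line. drive_tool: Moves the arm, as the interface text tells. Its arguments: {"type":"object","properties":{"increments":{"type":"string"},"fingers":{"type":"number"},"squeeze":{"type":"number"}},"required":["increments"]}

```bash
mkdir -p pics; ls; python3 - <<'E'
from station import robot
import cv2,numpy as np
for n in("scene","side","wrist"):
    c=robot.capture(n);cv2.imwrite(f"pics/{n}0.png",c["image"]);np.savez(f"pics/{n}0.npz",**c)
    print(n,c["mtx"].round(1).tolist(),c["pose"].round(3).tolist())
a=[cv2.imread(f"pics/{n}0.png") for n in("scene","side")]
cv2.imwrite("pics/w.png",cv2.resize(a[0],(800,600)))
cv2.imwrite("pics/s.png",cv2.resize(a[1],(800,600)))
print(robot.observe())
E
```

```text
pics
scene [[407.0, 0.0, 256.7], [0.0, 407.0, 192.0], [0.0, 0.0, 1.0]] [[0.992, -0.083, 0.09, 0.493], [-0.122, -0.749, 0.651, -0.605], [0.013, -0.657, -0.754, 0.806], [0.0, 0.0, 0.0, 1.0]]
side [[450.7, 0.0, 254.7], [0.0, 450.7, 183.3], [0.0, 0.0, 1.0]] [[-0.94, -0.219, 0.261, 0.35], [-0.34, 0.556, -0.759, 0.671], [0.021, -0.802, -0.597, 0.621], [0.0, 0.0, 0.0, 1.0]]
wrist [[300.3, 0.0, 249.9], [0.0, 300.3, 190.0], [0.0, 0.0, 1.0]] [[1.0, -0.0, -0.001, 0.626], [-0.001, -0.966, -0.26, 0.071], [-0.001, 0.26, -0.966, 0.384], [0.0, 0.0, 0.0, 1.0]]
{'time_s': 0.15, 'q': array([-1.89937070e-02,  4.23695081e-01,  1.63048051e+00, -3.56444295e-05,
        1.08859842e+00, -1.90084283e-02]), 'joint_vel': array([-0.00135221, -0.00180164, -0.00182839, -0.00099329, -0.00037821,
        0.00062506]), 'effort': array([ 9.52650989e-04, -5.44981134e+01, -2.73919362e+01,  6.45430083e-02,
        2.04369903e-02, -3.19723256e-05]), 'eef_pos': array([6.24795400e-01, 2.95070457e-05, 4.04074885e-01]), 'tcp_rot': array([-3.14041091e+00,  9.10053305e-06,  1.57082760e+00]), 'force': array([0.10748617, 0.07627606, 0.64425966]), 'ft_torque': array([-0.0210952 ,  0.05204138, -0.04079213]), 'finger_gap': 0.9975588733796525}
```

View pics/w.png

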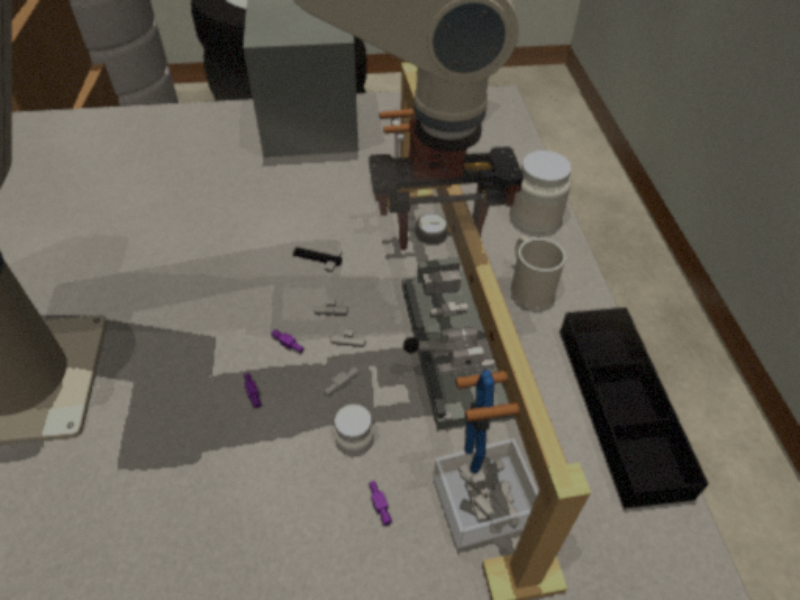

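View pics/s.png

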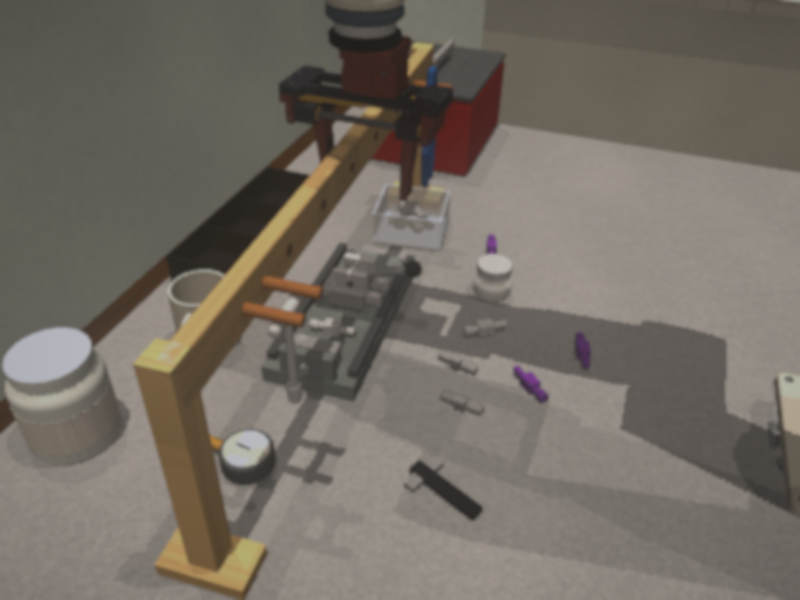

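The scene view shows the vise under the rail, with the black ball at about (411,345) and the tube between carriage and anvil at about (449,310). In the side view the ball is at about (411,268). The purple parts and the loose chrome parts in front of the vise are look-alikes. I'll confirm with an enlarged crop of both views.

```bash
python3 - <<'E'
import cv2,numpy as np
a=cv2.imread("pics/scene0.png")[160:280,245:345]; b=cv2.imread("pics/side0.png")[150:260,165:280]
o=np.hstack([cv2.resize(a,(400,480),interpolation=2),cv2.resize(b,(400,383),interpolation=2) if 0 else cv2.copyMakeBorder(cv2.resize(b,(400,383),interpolation=2),0,97,0,0,0)])
o=cv2.convertScaleAbs(o,alpha=1.6)
cv2.imwrite("pics/c1.png",o)
E
```

```text
(no output)
```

View pics/c1.png

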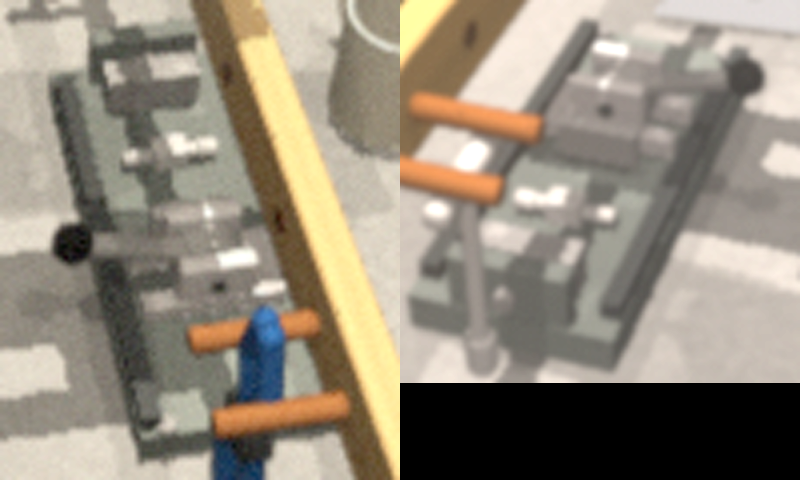

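```bash
cat > h.py <<'E'
import numpy as np
def ray(c,u,v):
    d=c["pose"][:3,:3]@np.linalg.solve(c["mtx"],[u,v,1.]);return c["pose"][:3,3],d/np.linalg.norm(d)
def plane(c,u,v,z):
    o,d=ray(c,u,v);return o+d*(z-o[2])/d[2]
def tri(*rs):
    A=[np.eye(3)-np.outer(d,d) for o,d in rs]
    p=np.linalg.solve(sum(A),sum(a@o for a,(o,d) in zip(A,rs)))
    return p,[np.linalg.norm(a@(p-o)) for a,(o,d) in zip(A,rs)]
E
python3 - <<'E'
from h import *
S=dict(np.load("pics/scene0.npz"));D=dict(np.load("pics/side0.npz"))
L=lambda u,v:(245+u/4,160+v/4); R=lambda u,v:(165+(u-400)/3.478,150+v/3.478)
np.set_printoptions(precision=4,suppress=True)
print("ball",tri(ray(S,*L(72,243)),ray(D,*R(745,76))))
print("tube",tri(ray(S,*L(172,150)),ray(D,*R(560,203))),plane(S,*L(172,150),.036),plane(D,*R(560,203),.036))
for n,p in dict(nearminus=(140,437),nearplus=(50,75)).items(): print("S",n,plane(S,*L(*p),.024))
for n,p in dict(nearplus=(615,350),farplus=(412,295)).items(): print("D",n,plane(D,*R(*p),.024))
for p in((105,112),(193,108)): print("anvil bottom face S",plane(S,*L(*p),.024))
for p in((158,203),(238,203)): print("pad top edge S",plane(S,*L(*p),.05))
for p in((125,160),(215,148)): print("tube ends S",plane(S,*L(*p),.032))
for p in((518,197),(612,215)): print("tube ends D",plane(D,*R(*p),.032))
E
```

```text
ball (array([ 0.5829, -0.0627,  0.0783]), [np.float64(0.0009122476157970436), np.float64(0.0009122476157972906)])
tube (array([0.6608, 0.0366, 0.0325]), [np.float64(0.0003712327861257119), np.float64(0.0003712327861257552)]) [0.6604 0.0338 0.036 ] [0.6585 0.0405 0.036 ]
S nearminus [ 0.61   -0.1577  0.024 ]
S nearplus [0.5944 0.1163 0.024 ]
D nearplus [0.5877 0.1277 0.024 ]
D farplus [0.7079 0.1288 0.024 ]
anvil bottom face S [0.6256 0.0802 0.024 ]
anvil bottom face S [0.6826 0.0773 0.024 ]
pad top edge S [ 0.642  -0.0176  0.05  ]
pad top edge S [ 0.6892 -0.0229  0.05  ]
tube ends S [0.6308 0.0323 0.032 ]
tube ends S [0.6883 0.0357 0.032 ]
tube ends D [0.6857 0.0401 0.032 ]
tube ends D [0.6282 0.0351 0.032 ]
```

```bash
python3 - <<'E'
import cv2
a=cv2.imread("pics/wrist0.png");cv2.imwrite("pics/wv.png",cv2.convertScaleAbs(cv2.resize(a,(800,600),interpolation=2),alpha=1.4))
E
```

```text
(no output)
```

View pics/wv.png

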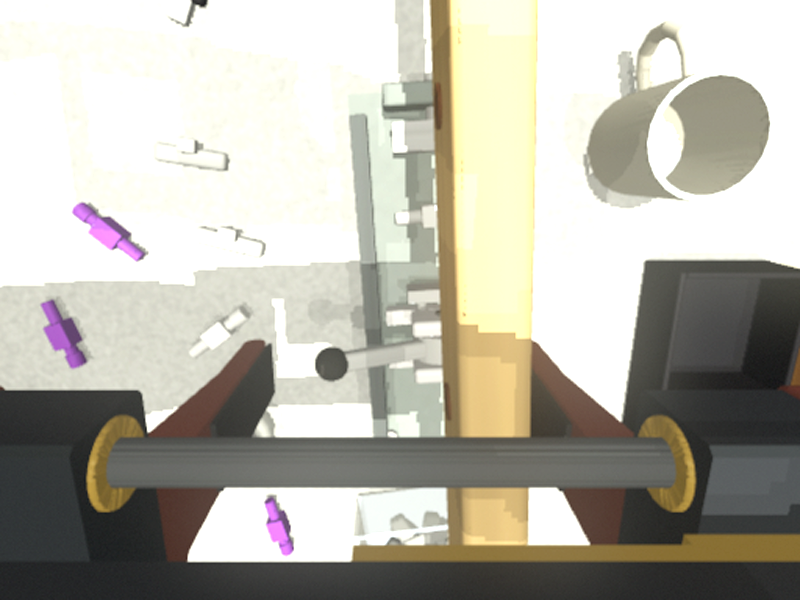

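```bash
python3 - <<'E'
from h import *
np.set_printoptions(precision=4,suppress=True)
W=dict(np.load("pics/wrist0.npz"));k=lambda u,v:(u/1.5625,v/1.5625)
for n,p,z in [("bar+",(351,116),.034),("bar-",(373,432),.034),("bedcorner+",(349,94),.024),("ball",(331,364),.076),("leverR",(415,350),.056),("anvil face left bottom",(391,154),.024),("anvil face L top",(391,122),.052),("anvil face R top",(432,120),.052),("tube L",(397,217),.032),("collar top",(422,207),.04),("collar bot",(422,227),.04),("pad top edge",(408,281),.05),("pad topR",(440,281),.05),("rail FB",(433,100),.22),("rail FB2",(447,420),.22),("rail FT",(452,100),.27),("rail FT2",(462,420),.27)]:
    print(n,plane(W,*k(*p),z))
E
```

```text
bar+ [0.5979 0.1081 0.034 ]
bar- [ 0.6108 -0.1403  0.034 ]
bedcorner+ [0.5961 0.1239 0.024 ]
ball [ 0.5834 -0.0609  0.076 ]
leverR [ 0.6438 -0.0582  0.056 ]
anvil face left bottom [0.6259 0.083  0.024 ]
anvil face L top [0.6259 0.1025 0.052 ]
anvil face R top [0.6532 0.1037 0.052 ]
tube L [0.6304 0.0379 0.032 ]
collar top [0.6483 0.0458 0.04  ]
collar bot [0.6486 0.0314 0.04  ]
pad top edge [ 0.6383 -0.0067  0.05  ]
pad topR [ 0.6617 -0.0067  0.05  ]
rail FB [0.6395 0.0935 0.22  ]
rail FB2 [ 0.6476 -0.0226  0.22  ]
rail FT [0.6396 0.0867 0.27  ]
rail FT2 [0.645 0.006 0.27 ]
```

The wrist view shows the open fingers straddling the rail board (about px 450–535), so I must rise before anything else. The ball is at (331,364) and the tube at (397–437,217). The anvil is at (391–435,135). From this the vise yaw is about 0.052 rad, the ball is at (0.583,-0.061,0.077) and the pivot is at about (0.665,-0.057).

The candidates were the chrome tube on the bed, the loose chrome spare at (222,332), the two weights and the purple tubes. The bed tube is the one described.

Request:
{"api": "drive_tool", "payload": {
  "increments": "0 0 -1 0 0 0; 0 0 -1 0 0 0; 0 0 -1 0 0 0; 0 0 -1 0 0 0; 0 0 -1 0 0 0; 0 -1 0 0 0 0; 0 -1 0 0 0 0; 0 -1 0 0 0 0; 0 -1 0 0 0 0; 0 -1 0 0 0 0; 0 -1 0 0 0 0; 0 -1 0 0 0 0",
  "fingers": -0.2,
  "squeeze": 30
}}

```text
time_s: 1.65
eef_pos: [0.4842, 0.0, 0.5045]
tcp_rot: [-3.141, 0.0, 1.571]
force: [-0.1, 0.1, 0.5]
finger_gap: 0.604
```

Request:
{"api": "drive_tool", "payload": {
  "increments": "0 0 0 0 0 -0.344; 0 0 0 0 0 -0.344; 0 0 0 0 0 -0.344; 0 0 0 0 0 -0.344; 0 0 0 0 0 -0.344; 0 0 0 0 0 -0.344; 0 0 0 0 0 -0.344; 0 0 0 0 0 -0.344; 0 0 0 0 0 -0.344"
}}

```text
time_s: 2.78
eef_pos: [0.4848, 0.0, 0.5045]
tcp_rot: [3.142, -0.001, -3.085]
force: [0.7, 0.4, 0.1]
finger_gap: 0.6
```

Request:
{"api": "drive_tool", "payload": {
  "increments": "0 0 0 0 -0.35 0; 0 0 0 0 -0.35 0; 0 0 0 0 -0.35 0; 0 0 0 0 -0.35 0; 0 0 0 0 0 0"
}}

```text
time_s: 3.4
eef_pos: [0.484, 0.0, 0.504]
tcp_rot: [3.141, 0.73, -3.092]
force: [0.4, -1.1, -0.5]
finger_gap: 0.602
```

```bash
cat > go.py <<'E'
import sys,numpy as np
from station import robot
from scipy.spatial.transform import Rotation as Ro
# usage: go.py gx gy gz tilt_deg [yaw]: shift/turn in tool units for grasp point to reach g
def goal(g,tilt,yaw=.052,ox=0):
    s=robot.observe();R=Ro.from_euler('xyz',s["tcp_rot"])
    t=np.radians(tilt)
    T=Ro.from_euler('z',yaw)*Ro.from_matrix(np.array([[-np.cos(t),0,np.sin(t)],[0,1,0],[-np.sin(t),0,-np.cos(t)]]))
    gp=s["eef_pos"]+R.apply([0,0,.163])
    tp=np.array(g)-T.apply([0,0,.163])
    print("t",s["time_s"],"q",s["q"].round(3),"grasp",gp.round(4),"F",s["force"].round(2),"gap",round(s["finger_gap"],3))
    print("z",R.apply([0,0,1]).round(3),"y",R.apply([0,1,0]).round(3))
    print("grasp-shift rows",(R.inv().apply(np.array(g)-gp)/.02).round(3),"tcp-shift",(R.inv().apply(tp-s["eef_pos"])/.02).round(3),"turn rows",((R.inv()*T).as_rotvec()/np.radians(30)).round(3))
if __name__=="__main__":
    a=list(map(float,sys.argv[1:]));goal(a[:3],*a[3:])
E
python3 go.py .543 -.063 .122 42
```

```text
t 3.4 q [-0.041 -0.013  2.023  0.154  0.408 -1.779] grasp [0.5926 0.0055 0.3826] F [ 0.42 -1.09 -0.52] gap 0.602
z [ 0.666  0.034 -0.745] y [-0.05   0.999  0.   ]
grasp-shift rows [10.666 -3.303  7.937] tcp-shift [10.688 -3.311  7.937] turn rows [-0.002 -0.005 -0.003]
```

Request:
{"api": "drive_tool", "payload": {
  "increments": "0.89 -0.275 0.66 0 0 0; 0.89 -0.275 0.66 0 0 0; 0.89 -0.275 0.66 0 0 0; 0.89 -0.275 0.66 0 0 0; 0.89 -0.275 0.66 0 0 0; 0.89 -0.275 0.66 0 0 0; 0.89 -0.275 0.66 0 0 0; 0.89 -0.275 0.66 0 0 0; 0.89 -0.275 0.66 0 0 0; 0.89 -0.275 0.66 0 0 0; 0.89 -0.275 0.66 0 0 0; 0.89 -0.275 0.66 0 0 0"
}}

```text
time_s: 4.9
eef_pos: [0.4602, -0.046, 0.3279]
tcp_rot: [-3.115, 0.614, -3.105]
force: [-0.3, 0.4, 0.3]
finger_gap: 0.603
```

```bash
python3 - <<'E'
from station import robot
import cv2,numpy as np
I=[]
for n in("scene","side","wrist"):
    c=robot.capture(n);np.savez(f"pics/{n}1.npz",**c);I.append(c["image"])
o=np.hstack([cv2.resize(I[0][140:290,210:350],(400,429),interpolation=2),cv2.resize(I[2],(400,300),interpolation=2)[:,:] if 0 else cv2.copyMakeBorder(cv2.resize(I[2],(400,300)),0,129,0,0,0)])
cv2.imwrite("pics/c2.png",cv2.convertScaleAbs(o,alpha=1.5))
E
python3 go.py .583 -.061 .077 42
```

```text
t 5.05 q [-0.147  0.256  2.201  0.822  0.109 -2.54 ] grasp [ 0.554  -0.0467  0.1946] F [-0.07 -0.12  0.12] gap 0.595
z [ 0.576 -0.005 -0.817] y [-0.021  1.    -0.021]
grasp-shift rows [ 2.225 -0.618  5.646] tcp-shift [ 3.195 -0.914  5.709] turn rows [-0.068 -0.228 -0.02 ]
```

View pics/c2.png

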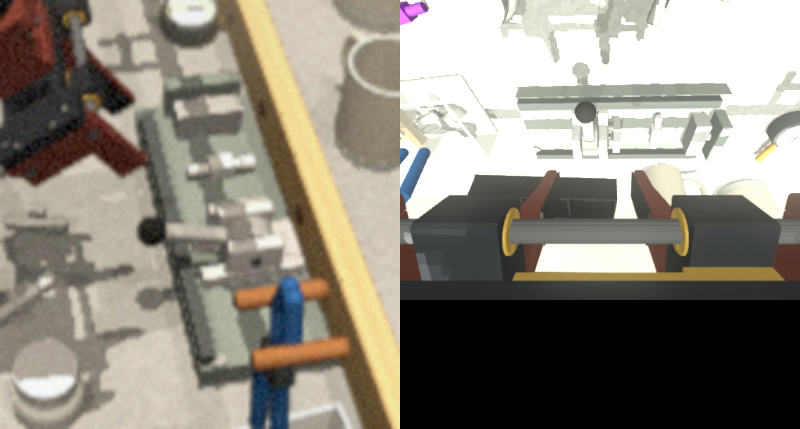

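```bash
cat > kin.py <<'E'
import numpy as np
from scipy.spatial.transform import Rotation as Ro
from scipy.optimize import least_squares
from station import robot
LO=np.array([-3,-.9,.09,-1.31,.11,-2.54]);HI=np.array([3,2.11,2.58,4.45,2.69,2.54])
# params: h, a1, a2, e(elbow offset), a3, d6
def fk(q,P,s4=1,s6=1):
    h,a1,a2,e,a3,d=P
    A=Ro.from_euler('z',q[0]);B=A*Ro.from_euler('y',q[1]);C=B*Ro.from_euler('y',q[2])
    D=C*Ro.from_euler('z',s4*q[3])*Ro.from_euler('y',q[4])*Ro.from_euler('z',s6*q[5])
    p=np.array([0,0,h])+A.apply([a1,0,0])+B.apply([0,0,a2])+C.apply([e,0,a3])+D.apply([0,0,d])
    return p,D
DAT=[([-.019,.42369,1.63048,0,1.0886,-.019],[.6248,0,.40407],[-3.1404,0,1.5708]),
 ([-.041,-.013,2.023,.154,.408,-1.779],[.484,0,.504],[3.141,.73,-3.092])]
s=robot.observe();DAT.append((s["q"],s["eef_pos"],s["tcp_rot"]))
P0=[.4,0,.45,0,.45,.1]
def fit(s4=1,s6=1):
    return least_squares(lambda P:np.concatenate([fk(q,P,s4,s6)[0]-p for q,p,_ in DAT]+[.01*(P-np.array(P0))]),P0)
if __name__=="__main__":
    for s4 in(1,-1):
        for s6 in(1,-1):
            r=fit(s4,s6);off=[(fk(q,r.x,s4,s6)[1].inv()*Ro.from_euler('xyz',e)).as_rotvec().round(2) for q,p,e in DAT]
            print(s4,s6,r.x.round(3),"res",np.abs(r.fun[:9]).max().round(4),off)
E
python3 kin.py
```

```text
1 1 [ 0.316 -0.016  0.588  0.087  0.495  0.146] res 0.0119 [array([ 0.  , -0.  ,  1.57]), array([-0.  , -0.  ,  1.57]), array([-0.  , -0.  ,  1.57])]
1 -1 [ 0.316 -0.016  0.588  0.087  0.495  0.146] res 0.0119 [array([ 0.  , -0.  ,  1.53]), array([-0.  ,  0.  , -1.99]), array([-0.  , -0.  ,  2.77])]
-1 1 [0.305 0.041 0.496 0.055 0.461 0.081] res 0.0281 [array([ 0.  , -0.  ,  1.57]), array([-0.08, -0.12,  1.85]), array([-0.04,  0.24, -3.06])]
-1 -1 [0.305 0.041 0.496 0.055 0.461 0.081] res 0.0281 [array([ 0.  , -0.  ,  1.53]), array([-0.1,  0.1, -1.7]), array([-0.13,  0.13, -1.87])]
```

```bash
sed -i 's/h,a1,a2,e,a3,d=P/h,a1,a2,e,a3,d,b=P/; s/A.apply(\[a1,0,0\])/A.apply([a1,b,0])/; s/^P0=.*/P0=[.4,0,.45,0,.45,.1,.01]/; s/\[.01\*(P/[.003*(P/' kin.py
cat >> kin.py <<'E'
    P=fit().x;r=fit();print(P.round(3),np.abs(r.fun[:9]).max())
    piv=np.array([.665,-.057,.053]);xv=np.array([np.cos(.052),np.sin(.052),0]);yv=np.array([-np.sin(.052),np.cos(.052),0])
    for cam in(1,-1):
     for fl in(0,np.pi):
      for tilt in(25,32,38,45,50,55,60):
       t=np.radians(tilt);T=Ro.from_euler('z',.052)*Ro.from_matrix(np.array([[-np.cos(t),0,np.sin(t)],[0,1,0],[-np.sin(t),0,-np.cos(t)]]))
       if cam<0:T=T*Ro.from_euler('z',np.pi)
       out=[]
       for name,g in dict(dn0=(.26,0),up0=(1.4,0),up1=(1.4,.08),dn1=(.26,.08)).items():
        G=piv+yv*g[1]-.085*np.cos(g[0])*xv+[0,0,.085*np.sin(g[0])]
        tp=G-T.apply([0,0,.163])
        def f(q):
            p,D=fk(q,P);return np.r_[(p-tp)*3,((D*Ro.from_euler('z',1.5708)).inv()*T).as_rotvec()]
        best=min((least_squares(f,np.clip([-.05,.3,2.1,fl,.4,s6],LO+.01,HI-.01),bounds=(LO,HI)) for s6 in(-1.6,0,1.6)),key=lambda r:r.cost)
        out.append((np.sqrt(2*best.cost).round(3),best.x.round(2)[3:].tolist()))
       print("camdown" if cam>0 else "camup",round(fl,1),tilt,[o[0] for o in out],[o[1] for o in out] if max(o[0] for o in out)<.02 else "")
E
python3 kin.py | tail -n +5
```

```text
[0.313 0.    0.563 0.078 0.485 0.128 0.012] 0.0001212049737563236
camdown 0 25 [np.float64(0.0), np.float64(0.0), np.float64(0.0), np.float64(0.018)] [[0.75, 0.14, -2.52], [0.26, 0.32, -2.0], [0.06, 0.3, -1.67], [0.23, 0.11, -1.85]]
camdown 0 32 [np.float64(0.0), np.float64(0.0), np.float64(0.003), np.float64(0.0)] [[2.23, 0.16, 2.27], [0.74, 0.16, -2.48], [0.24, 0.11, -1.85], [2.91, 0.13, 1.75]]
camdown 0 38 [np.float64(0.0), np.float64(0.008), np.float64(0.022), np.float64(0.0)] 
camdown 0 45 [np.float64(0.0), np.float64(0.0), np.float64(0.0), np.float64(0.0)] [[2.76, 0.53, 1.71], [2.56, 0.3, 1.96], [3.01, 0.28, 1.66], [3.05, 0.54, 1.6]]
camdown 0 50 [np.float64(0.0), np.float64(0.0), np.float64(0.0), np.float64(0.0)] [[2.8, 0.69, 1.65], [2.7, 0.44, 1.81], [3.04, 0.44, 1.63], [3.06, 0.7, 1.59]]
camdown 0 55 [np.float64(0.0), np.float64(0.0), np.float64(0.0), np.float64(0.0)] [[2.82, 0.85, 1.61], [2.77, 0.6, 1.73], [3.06, 0.6, 1.61], [3.07, 0.87, 1.58]]
camdown 0 60 [np.float64(0.0), np.float64(0.0), np.float64(0.0), np.float64(0.0)] [[2.83, 1.02, 1.58], [2.81, 0.75, 1.68], [3.07, 0
[... 2394 characters left out ...]
, np.float64(0.022), np.float64(0.0)] 
camup 3.1 45 [np.float64(0.0), np.float64(0.0), np.float64(0.0), np.float64(0.0)] [[2.76, 0.53, -1.43], [2.56, 0.3, -1.18], [3.01, 0.28, -1.48], [3.05, 0.54, -1.54]]
camup 3.1 50 [np.float64(0.0), np.float64(0.0), np.float64(0.0), np.float64(0.0)] [[2.8, 0.69, -1.49], [2.7, 0.44, -1.33], [3.04, 0.44, -1.52], [3.06, 0.7, -1.55]]
camup 3.1 55 [np.float64(0.0), np.float64(0.0), np.float64(0.0), np.float64(0.0)] [[2.82, 0.85, -1.53], [2.77, 0.6, -1.41], [3.06, 0.6, -1.53], [3.07, 0.87, -1.56]]
camup 3.1 60 [np.float64(0.0), np.float64(0.0), np.float64(0.0), np.float64(0.0)] [[2.83, 1.02, -1.56], [2.81, 0.75, -1.46], [3.07, 0.76, -1.55], [3.07, 1.04, -1.57]]
```

```bash
cat > plan.py <<'E'
from kin import *
P=fit().x
def ik(G,tilt,seed,yaw=.052):
    t=np.radians(tilt);T=Ro.from_euler('z',yaw)*Ro.from_matrix(np.array([[np.cos(t),0,np.sin(t)],[0,-1,0],[np.sin(t),0,-np.cos(t)]]))
    tp=np.array(G)-T.apply([0,0,.163])
    f=lambda q:np.r_[(fk(q,P)[0]-tp)*3,((fk(q,P)[1]*Ro.from_euler('z',1.5708)).inv()*T).as_rotvec()]
    r=least_squares(f,seed,bounds=(LO,HI));return r.x,r.cost
E
python3 - <<'E'
from plan import *
np.set_printoptions(precision=3,suppress=True)
q0=robot.observe()["q"].clip(LO,HI);print(q0)
g,c=ik([.514,-.064,.15],50,[-.1,.2,2.2,2.8,.7,-1.5]);print(g,c)
n=24;prev=None
for i in range(n+1):
    q=q0+(g-q0)*i/n; p,D=fk(q,P);D=D*Ro.from_euler('z',1.5708)
    if prev:
        sh=prev[1].inv().apply(p-prev[0])/.02;w=(prev[1].inv()*D).as_rotvec()/np.radians(30)
        print(i,np.r_[sh,w].round(3),"|w|deg",(np.linalg.norm(w)*30).round(1),"tip",(p+D.apply([0,0,.182])).round(3))
    prev=(p,D)
E
```

```text
[-0.147  0.256  2.201  0.822  0.11  -2.54 ]
[-0.293  0.433  2.418  2.668  0.605 -1.399] 1.9282495157218962e-23
1 [ 0.403  0.05   0.111 -0.038  0.039  0.249] |w|deg 7.7 tip [ 0.556 -0.042  0.17 ]
2 [ 0.384  0.008  0.109 -0.036  0.038  0.249] |w|deg 7.6 tip [ 0.549 -0.037  0.163]
3 [ 0.36  -0.032  0.106 -0.034  0.037  0.25 ] |w|deg 7.6 tip [ 0.542 -0.032  0.156]
4 [ 0.332 -0.067  0.102 -0.033  0.035  0.25 ] |w|deg 7.6 tip [ 0.536 -0.026  0.15 ]
5 [ 0.299 -0.099  0.097 -0.032  0.033  0.25 ] |w|deg 7.6 tip [ 0.53  -0.021  0.145]
6 [ 0.263 -0.125  0.091 -0.031  0.03   0.25 ] |w|deg 7.6 tip [ 0.526 -0.015  0.141]
7 [ 0.225 -0.146  0.084 -0.031  0.028  0.25 ] |w|deg 7.6 tip [ 0.522 -0.01   0.138]
8 [ 0.184 -0.162  0.077 -0.031  0.026  0.25 ] |w|deg 7.6 tip [ 0.519 -0.006  0.135]
9 [ 0.142 -0.172  0.069 -0.031  0.023  0.25 ] |w|deg 7.6 tip [ 0.517 -0.002  0.133]
10 [ 0.1   -0.176  0.06  -0.032  0.021  0.25 ] |w|deg 7.6 tip [0.516 0.002 0.131]
11 [ 0.057 -0.174  0.05  -0.033  0.019  0.249] |w|deg 7.6 tip [0.515 0.005 0.131]
12 [ 0.016 -0.166  0.04  -0.035  0.017  0.249] |w|deg 7.6 tip [0.515 
[... 320 characters left out ...]
 [0.52  0.003 0.132]
17 [-0.153 -0.05  -0.014 -0.049  0.011  0.243] |w|deg 7.5 tip [ 0.522 -0.001  0.133]
18 [-0.176 -0.014 -0.025 -0.053  0.011  0.242] |w|deg 7.4 tip [ 0.524 -0.006  0.134]
19 [-0.193  0.025 -0.036 -0.057  0.011  0.24 ] |w|deg 7.4 tip [ 0.526 -0.012  0.135]
20 [-0.205  0.067 -0.046 -0.06   0.012  0.238] |w|deg 7.4 tip [ 0.528 -0.02   0.136]
21 [-0.212  0.11  -0.056 -0.064  0.014  0.236] |w|deg 7.4 tip [ 0.529 -0.029  0.136]
22 [-0.212  0.154 -0.066 -0.068  0.016  0.234] |w|deg 7.3 tip [ 0.53  -0.039  0.137]
23 [-0.208  0.198 -0.075 -0.072  0.019  0.231] |w|deg 7.3 tip [ 0.529 -0.051  0.138]
24 [-0.197  0.242 -0.083 -0.076  0.022  0.229] |w|deg 7.3 tip [ 0.529 -0.063  0.138]
```

Request:
{"api": "drive_tool", "payload": {
  "increments": "0.4 0.05 0.11 -0.04 0.04 0.25; 0.38 0.01 0.11 -0.04 0.04 0.25; 0.36 -0.03 0.11 -0.035 0.04 0.25; 0.33 -0.07 0.1 -0.03 0.035 0.25; 0.3 -0.1 0.1 -0.03 0.03 0.25; 0.26 -0.12 0.09 -0.03 0.03 0.25; 0.22 -0.15 0.08 -0.03 0.03 0.25; 0.18 -0.16 0.08 -0.03 0.025 0.25; 0.14 -0.17 0.07 -0.03 0.02 0.25; 0.1 -0.18 0.06 -0.03 0.02 0.25; 0.06 -0.17 0.05 -0.03 0.02 0.25; 0.02 -0.17 0.04 -0.035 0.02 0.25"
}}

```text
time_s: 6.55
eef_pos: [0.4145, -0.0354, 0.2764]
tcp_rot: [2.522, -0.178, 1.717]
force: [0.4, -0.2, -0.5]
finger_gap: 0.602
```

```bash
python3 -c "
from station import robot
s=robot.observe();print(s['time_s'],s['q'].round(3),s['eef_pos'])"
```

```text
6.55 [-0.219  0.343  2.308  1.728  0.354 -1.948] [ 0.41451077 -0.03535046  0.27639702]
```

Tracking well, so I'll do the second half.

Request:
{"api": "drive_tool", "payload": {
  "increments": "-0.02 -0.15 0.03 -0.04 0.015 0.25; -0.06 -0.13 0.02 -0.04 0.01 0.25; -0.1 -0.11 0.01 -0.04 0.01 0.245; -0.13 -0.08 0 -0.045 0.01 0.245; -0.15 -0.05 -0.01 -0.05 0.01 0.24; -0.18 -0.01 -0.02 -0.05 0.01 0.24; -0.19 0.02 -0.04 -0.06 0.01 0.24; -0.2 0.07 -0.05 -0.06 0.01 0.24; -0.21 0.11 -0.06 -0.06 0.01 0.235; -0.21 0.15 -0.07 -0.07 0.02 0.235; -0.21 0.2 -0.08 -0.07 0.02 0.23; -0.2 0.24 -0.08 -0.08 0.02 0.23"
}}

```text
time_s: 8.05
eef_pos: [0.3899, -0.0707, 0.2561]
tcp_rot: [3.136, -0.865, 0.049]
force: [0.2, -0.4, -0.6]
finger_gap: 0.598
```

```bash
sed -i 's/\[-np.cos(t),0,np.sin(t)\],\[0,1,0\],\[-np.sin(t)/[np.cos(t),0,np.sin(t)],[0,-1,0],[np.sin(t)/' go.py
python3 - <<'E'
from station import robot
import cv2,numpy as np
from h import *
np.set_printoptions(precision=4,suppress=True)
for n in("scene","side","wrist"):
    c=robot.capture(n);np.savez(f"pics/{n}2.npz",**c)
    if n=="wrist":cv2.imwrite("pics/w2.png",cv2.convertScaleAbs(cv2.resize(c["image"],(700,525),interpolation=2),alpha=1.3))
E
python3 go.py .583 -.061 .077 50
```

```text
t 8.2 q [-0.289  0.427  2.416  2.675  0.588 -1.404] grasp [ 0.5136 -0.0649  0.1501] F [0.07 0.88 0.54] gap 0.606
z [ 0.76   0.034 -0.649] y [ 0.05  -0.999  0.007]
grasp-shift rows [-0.525 -0.045  5.014] tcp-shift [-0.593  0.     5.015] turn rows [0.011 0.016 0.007]
```

View pics/w2.png

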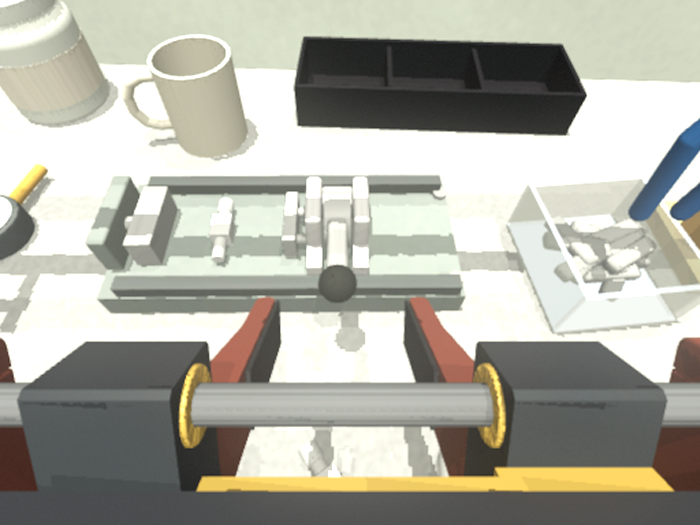

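The wrist view is clear: ball at (337,283) between the open fingers, tube at (222,230), pad at (292,223) and anvil at (150,225). I'll refine the numbers from it.

```bash
python3 - <<'E'
from h import *
np.set_printoptions(precision=4,suppress=True)
W=dict(np.load("pics/wrist2.npz"));k=700/512
for n,p,z in [("ball",(337,283),.075),("near top edge L",(103,301),.024),("near top edge R",(463,298),.024),("bed farR",(444,180),.024),("anvil face bottom near",(161,263),.024),("anvil face bottom far",(177,190),.024),("anvil ftop near",(155,233),.052),("anvil ftop far",(174,188),.052),("collar top L",(211,215),.04),("collar R",(231,215),.04),("pad bottom face near",(283,255),.028),("pad face top near",(285,228),.05),("pad face top far",(286,194),.05)]:
    print(n,plane(W,p[0]/k,p[1]/k,z))
E
```

```text
ball [ 0.5862 -0.0591  0.075 ]
near top edge L [0.5925 0.1177 0.024 ]
near top edge R [ 0.6085 -0.1535  0.024 ]
bed farR [ 0.7339 -0.1509  0.024 ]
anvil face bottom near [0.6287 0.0844 0.024 ]
anvil face bottom far [0.7085 0.0935 0.024 ]
anvil ftop near [0.6373 0.0814 0.052 ]
anvil ftop far [0.6843 0.0801 0.052 ]
collar top L [0.6672 0.0487 0.04  ]
collar R [0.668  0.0323 0.04  ]
pad bottom face near [ 0.6386 -0.0128  0.028 ]
pad face top near [ 0.6487 -0.0156  0.05  ]
pad face top far [ 0.6842 -0.012   0.05  ]
```

Request:
{"api": "drive_tool", "payload": {
  "increments": "-0.1 -0.01 0.8 0 0 0; -0.1 -0.02 0.8 0 0 0; -0.1 -0.02 0.8 0 0 0; -0.1 -0.02 0.8 0 0 0; -0.1 0 0.8 0 0 0; -0.05 0 0.6 0 0 0; 0 0 0.4 0 0 0; 0 0 0 0 0 0"
}}

```text
time_s: 9.2
eef_pos: [0.4587, -0.0661, 0.1823]
tcp_rot: [3.133, -0.864, 0.055]
force: [-0.9, 0.6, 0.5]
finger_gap: 0.599
```

```bash
python3 - <<'E'
from station import robot
import cv2,numpy as np
I=[]
for n in("scene","side","wrist"):
    c=robot.capture(n);np.savez(f"pics/{n}3.npz",**c);I.append(c["image"])
o=np.hstack([cv2.resize(I[2][130:330,170:370],(400,400),interpolation=2),cv2.resize(I[1][120:260,190:330],(400,400),interpolation=2)])
cv2.imwrite("pics/c3.png",cv2.convertScaleAbs(o,alpha=1.4))
E
python3 go.py .585 -.060 .076 50
```

```text
t 9.35 q [-0.225  0.663  2.277  2.811  0.671 -1.492] grasp [ 0.5821 -0.0606  0.0769] F [ 0.48 -0.28  0.42] gap 0.597
z [ 0.76   0.034 -0.649] y [ 0.049 -0.999  0.005]
grasp-shift rows [ 0.062 -0.024  0.142] tcp-shift [-0.006  0.024  0.143] turn rows [0.011 0.016 0.004]
```

View pics/c3.png

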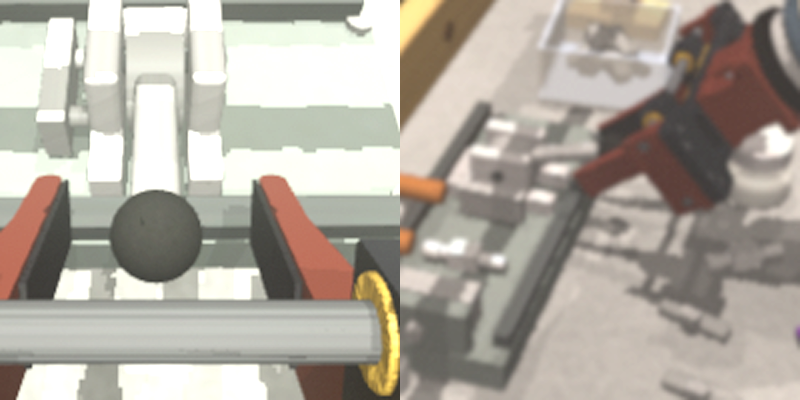

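The ball sits centred between the fingers (ball x at 155, fingers at 60 and 260). Closing now.

Request:
{"api": "drive_tool", "payload": {
  "increments": "0 0 0.12 0 0 0; 0 0 0 0 0 0; 0 0 0 0 0 0; 0 0 0 0 0 0; 0 0 0 0 0 0; 0 0 0 0 0 0",
  "fingers": 1,
  "squeeze": 40
}}

```text
time_s: 10.1
eef_pos: [0.4603, -0.0659, 0.181]
tcp_rot: [3.133, -0.864, 0.056]
force: [-0.3, 3.1, -0.2]
finger_gap: 0.252
```

```bash
cat > arc.py <<'E'
# rows for grasp point along lever arc a0->a1 (rad, lever angle), keeping orientation: arc.py a0 a1 n [pivot from current grasp at a0]
import sys,numpy as np
from station import robot
from scipy.spatial.transform import Rotation as Ro
a0,a1,n=float(sys.argv[1]),float(sys.argv[2]),int(sys.argv[3])
s=robot.observe();R=Ro.from_euler('xyz',s["tcp_rot"]);print("t",s["time_s"],"F",s["force"].round(2),"gap",s["finger_gap"],"grasp",(s["eef_pos"]+R.apply([0,0,.163])).round(4))
f=lambda a:.085*np.array([-np.cos(a+.262)*np.cos(.053),-np.cos(a+.262)*np.sin(.053),np.sin(a+.262)])
A=np.linspace(a0,a1,n+1)
for i in range(n):print((R.inv().apply(f(A[i+1])-f(A[i]))/.02).round(3))
E
python3 arc.py 0 1.15 11
```

```text
t 10.1 F [-0.3   3.12 -0.18] gap 0.25225139552304987 grasp [ 0.5841 -0.0604  0.0752]
[ 0.41   0.002 -0.17 ]
[ 0.426  0.001 -0.126]
[ 0.437  0.001 -0.081]
[ 0.443  0.001 -0.035]
[0.444 0.001 0.012]
[0.44  0.    0.058]
[0.432 0.    0.103]
[ 0.419 -0.     0.148]
[ 0.401 -0.001  0.191]
[ 0.379 -0.001  0.232]
[ 0.353 -0.001  0.27 ]
```

Request:
{"api": "drive_tool", "payload": {
  "increments": "0.41 0 -0.17 0 0 0; 0.43 0 -0.13 0 0 0; 0.44 0 -0.08 0 0 0; 0.44 0 -0.035 0 0 0; 0.44 0 0.01 0 0 0; 0.44 0 0.06 0 0 0"
}}

```text
time_s: 10.85
eef_pos: [0.4881, -0.0644, 0.2246]
tcp_rot: [3.134, -0.861, 0.054]
force: [1.2, 1.7, -7.9]
finger_gap: 0.252
```

Request:
{"api": "drive_tool", "payload": {
  "increments": "0.43 0 0.1 0 0 0; 0.42 0 0.15 0 0 0; 0.4 0 0.19 0 0 0; 0.38 0 0.23 0 0 0; 0.35 0 0.27 0 0 0; 0 0 0 0 0 0"
}}

```text
time_s: 11.6
eef_pos: [0.5299, -0.0624, 0.2443]
tcp_rot: [3.133, -0.869, 0.055]
force: [-2.0, 1.6, 4.8]
finger_gap: 0.25
```

```bash
python3 - <<'E'
from station import robot
import cv2,numpy as np
I=[]
for n in("scene","side","wrist"):
    c=robot.capture(n);np.savez(f"pics/{n}4.npz",**c);I.append(c["image"])
o=np.hstack([cv2.resize(I[2][20:330,100:410],(400,400),interpolation=2),cv2.resize(I[1][90:260,160:330],(400,400),interpolation=2)])
cv2.imwrite("pics/c4.png",cv2.convertScaleAbs(o,alpha=1.4))
E
python3 go.py .665 -.056 .137 50
```

```text
t 11.75 q [-0.18   0.541  2.138  2.719  0.427 -1.336] grasp [ 0.6538 -0.0569  0.1389] F [-2.98  2.04  6.34] gap 0.256
z [ 0.763  0.034 -0.646] y [ 0.049 -0.999  0.005]
grasp-shift rows [ 0.291 -0.017  0.489] tcp-shift [0.26  0.031 0.489] turn rows [0.011 0.007 0.004]
```

View pics/c4.png

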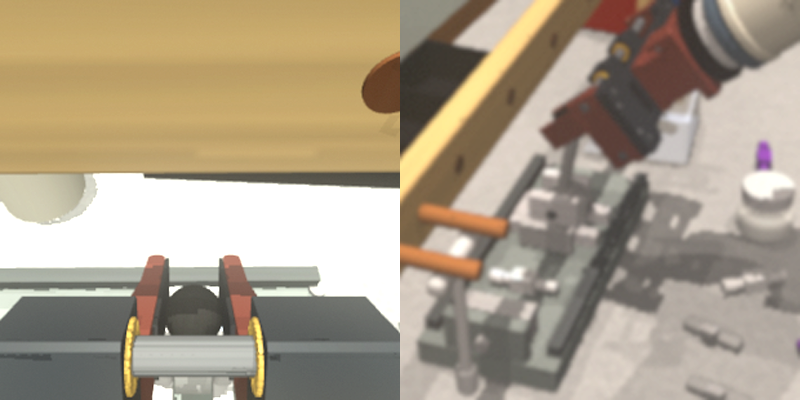

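The lever is up and the ball is held. The rail is clear above. Now I slide towards +y (tool -y), slowing before the tube.

Request:
{"api": "drive_tool", "payload": {
  "increments": "0 -0.3 0 0 0 0; 0 -0.5 0 0 0 0; 0 -0.5 0 0 0 0; 0 -0.4 0 0 0 0; 0 -0.3 0 0 0 0; 0 -0.2 0 0 0 0; 0 -0.2 0 0 0 0; 0 -0.2 0 0 0 0; 0 0 0 0 0 0"
}}

```text
time_s: 12.88
eef_pos: [0.5268, -0.0107, 0.2441]
tcp_rot: [3.134, -0.869, 0.054]
force: [-5.3, -0.7, 9.7]
finger_gap: 0.251
```

Request:
{"api": "drive_tool", "payload": {
  "increments": "0 -0.2 0 0 0 0; 0 -0.2 0 0 0 0; 0 -0.2 0 0 0 0; 0 -0.2 0 0 0 0; 0 -0.1 0 0 0 0; 0 -0.1 0 0 0 0; 0 0 0 0 0 0"
}}

```text
time_s: 13.75
eef_pos: [0.5259, 0.0091, 0.2441]
tcp_rot: [3.134, -0.87, 0.053]
force: [-5.3, -1.9, 10.5]
finger_gap: 0.255
```

```bash
python3 - <<'E'
from station import robot
import cv2,numpy as np
I=[]
for n in("scene","side","wrist"):
    c=robot.capture(n);np.savez(f"pics/{n}5.npz",**c);I.append(c["image"])
o=np.hstack([cv2.resize(I[0][150:280,250:380],(400,400),interpolation=2),cv2.resize(I[1][130:260,160:290],(400,400),interpolation=2)])
cv2.imwrite("pics/c5.png",cv2.convertScaleAbs(o,alpha=1.5))
E
python3 go.py .665 -.056 .137 50
```

```text
t 13.9 q [-0.016  0.535  2.156  3.031  0.421 -1.514] grasp [0.6504 0.0145 0.139 ] F [-5.   -1.87 10.37] gap 0.25
z [ 0.763  0.033 -0.645] y [ 0.047 -0.999  0.005]
grasp-shift rows [0.275 3.553 0.506] tcp-shift [0.252 3.609 0.506] turn rows [0.013 0.006 0.002]
```

View pics/c5.png

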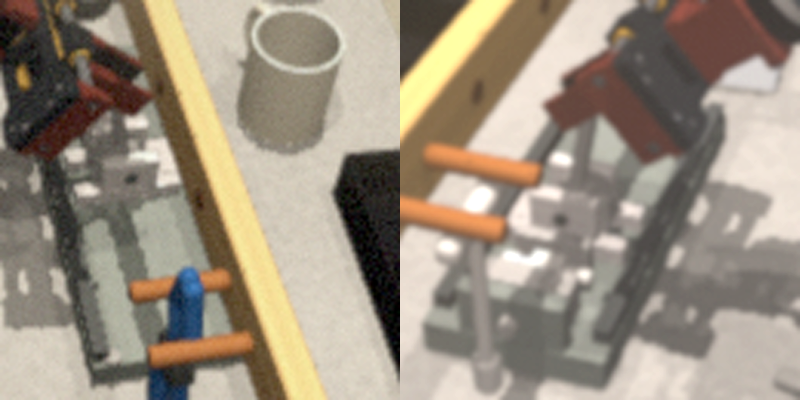

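Request:
{"api": "drive_tool", "payload": {
  "increments": "0.04 -0.1 -0.03 0 0 0; 0 -0.1 0 0 0 0; 0 -0.05 0 0 0 0; 0 0 0 0 0 0"
}}

```text
time_s: 14.4
eef_pos: [0.5254, 0.0143, 0.2443]
tcp_rot: [3.134, -0.867, 0.054]
force: [-3.8, -2.3, 7.6]
finger_gap: 0.253
```

Request:
{"api": "drive_tool", "payload": {
  "increments": "0 -0.05 0 0 0 0; 0 -0.03 0 0 0 0; 0 0 0 0 0 0"
}}

```text
time_s: 14.78
eef_pos: [0.5253, 0.0159, 0.2443]
tcp_rot: [3.134, -0.867, 0.054]
force: [-3.5, -3.5, 8.5]
finger_gap: 0.248
```

Request:
{"api": "drive_tool", "payload": {
  "increments": "0 -0.05 0 0 0 0; 0 0 0 0 0 0; 0 0 0 0 0 0"
}}

```text
time_s: 15.15
eef_pos: [0.5253, 0.0169, 0.2443]
tcp_rot: [3.134, -0.867, 0.054]
force: [-5.4, -2.9, 8.3]
finger_gap: 0.254
```

Request:
{"api": "drive_tool", "payload": {
  "increments": "0 -0.04 0 0 0 0; 0 0 0 0 0 0; 0 0 0 0 0 0"
}}

```text
time_s: 15.52
eef_pos: [0.5252, 0.0177, 0.2443]
tcp_rot: [3.134, -0.867, 0.054]
force: [-4.4, -2.8, 7.0]
finger_gap: 0.249
```

Request:
{"api": "drive_tool", "payload": {
  "increments": "0 -0.05 0 0 0 0; 0 0 0 0 0 0; 0 0 0 0 0 0"
}}

```text
time_s: 15.9
eef_pos: [0.5252, 0.0187, 0.2443]
tcp_rot: [3.134, -0.867, 0.054]
force: [-3.8, -2.9, 7.4]
finger_gap: 0.253
```

Request:
{"api": "drive_tool", "payload": {
  "increments": "0 -0.05 0 0 0 0; 0 0 0 0 0 0; 0 0 0 0 0 0"
}}

```text
time_s: 16.27
eef_pos: [0.5251, 0.0197, 0.2443]
tcp_rot: [3.134, -0.867, 0.054]
force: [-4.7, -2.2, 8.1]
finger_gap: 0.255
```

Request:
{"api": "drive_tool", "payload": {
  "increments": "0 -0.03 0 0 0 0; 0 0 0 0 0 0; 0 0 0 0 0 0"
}}

```text
time_s: 16.65
eef_pos: [0.5251, 0.0202, 0.2443]
tcp_rot: [3.134, -0.867, 0.054]
force: [-4.5, -3.0, 8.5]
finger_gap: 0.254
```

Request:
{"api": "drive_tool", "payload": {
  "increments": "0 -0.05 0 0 0 0; 0 0 0 0 0 0; 0 0 0 0 0 0"
}}

```text
time_s: 17.02
eef_pos: [0.525, 0.0212, 0.2443]
tcp_rot: [3.134, -0.867, 0.053]
force: [-3.9, -2.7, 9.1]
finger_gap: 0.25
```

Request:
{"api": "drive_tool", "payload": {
  "increments": "0 -0.04 0 0 0 0; 0 0 0 0 0 0; 0 0 0 0 0 0"
}}

```text
time_s: 17.4
eef_pos: [0.525, 0.0218, 0.2443]
tcp_rot: [3.134, -0.867, 0.053]
force: [-4.9, -4.3, 8.4]
finger_gap: 0.257
```

Request:
{"api": "drive_tool", "payload": {
  "increments": "0 -0.03 0 0 0 0; 0 0 0 0 0 0; 0 0 0 0 0 0"
}}

```text
time_s: 17.77
eef_pos: [0.525, 0.0222, 0.2443]
tcp_rot: [3.134, -0.867, 0.052]
force: [-5.5, -6.1, 8.1]
finger_gap: 0.253
```

Request:
{"api": "drive_tool", "payload": {
  "increments": "0 -0.03 0 0 0 0; 0 0 0 0 0 0; 0 0 0 0 0 0"
}}

```text
time_s: 18.15
eef_pos: [0.5249, 0.0227, 0.2443]
tcp_rot: [3.134, -0.867, 0.051]
force: [-4.2, -7.2, 8.9]
finger_gap: 0.253
```

Contact: force climbs from about -2.7 N (drag only). I'm aiming for about -12.7 N in total.

Request:
{"api": "drive_tool", "payload": {
  "increments": "0 -0.05 0 0 0 0; 0 0 0 0 0 0; 0 0 0 0 0 0"
}}

```text
time_s: 18.52
eef_pos: [0.5249, 0.0235, 0.2443]
tcp_rot: [3.134, -0.867, 0.051]
force: [-5.4, -9.4, 9.2]
finger_gap: 0.252
```

Request:
{"api": "drive_tool", "payload": {
  "increments": "0 -0.03 0 0 0 0; 0 0 0 0 0 0; 0 0 0 0 0 0"
}}

```text
time_s: 18.9
eef_pos: [0.5249, 0.0238, 0.2443]
tcp_rot: [3.134, -0.867, 0.05]
force: [-4.8, -11.8, 8.0]
finger_gap: 0.254
```

Request:
{"api": "drive_tool", "payload": {
  "increments": "0 -0.015 0 0 0 0; 0 0 0 0 0 0; 0 0 0 0 0 0"
}}

```text
time_s: 19.27
eef_pos: [0.5249, 0.024, 0.2443]
tcp_rot: [3.135, -0.867, 0.049]
force: [-3.7, -12.5, 9.9]
finger_gap: 0.253
```

```bash
python3 arc.py 1.15 0 12; python3 go.py .58 .02 .075 50
```

```text
t 19.275 F [ -3.68 -12.53   9.88] gap 0.2530769811103225 grasp [0.6491 0.029  0.1389]
[-0.321  0.003 -0.25 ]
[-0.344  0.003 -0.218]
[-0.363  0.003 -0.184]
[-0.379  0.002 -0.148]
[-0.392  0.002 -0.111]
[-0.4    0.002 -0.073]
[-0.406  0.001 -0.035]
[-0.407  0.001  0.004]
[-0.405  0.001  0.043]
[-0.399  0.     0.082]
[-0.389 -0.     0.119]
[-0.376 -0.001  0.156]
t 19.275 q [ 0.019  0.534  2.157  3.102  0.417 -1.554] grasp [0.6491 0.029  0.1389] F [ -3.68 -12.53   9.88] gap 0.253
z [ 0.762  0.031 -0.647] y [ 0.044 -0.999  0.005]
grasp-shift rows [-4.682  0.283 -0.581] tcp-shift [-4.726  0.356 -0.581] turn rows [ 0.017  0.01  -0.003]
```

Request:
{"api": "drive_tool", "payload": {
  "increments": "-0.32 0 -0.25 0 0 0; -0.34 0 -0.22 0 0 0; -0.36 0 -0.18 0 0 0; 0 0 0 0 0 0"
}}

```text
time_s: 19.77
eef_pos: [0.5019, 0.0228, 0.2366]
tcp_rot: [3.135, -0.866, 0.049]
force: [-0.4, -13.1, 2.2]
finger_gap: 0.249
```

Request:
{"api": "drive_tool", "payload": {
  "increments": "-0.38 0 -0.15 0 0 0; -0.39 0 -0.11 0 0 0; 0 0 0 0 0 0"
}}

```text
time_s: 20.15
eef_pos: [0.4881, 0.0221, 0.228]
tcp_rot: [3.135, -0.866, 0.048]
force: [1.8, -13.2, -1.1]
finger_gap: 0.254
```

Request:
{"api": "drive_tool", "payload": {
  "increments": "-0.4 0.01 -0.07 0 0 0; -0.41 0 -0.035 0 0 0; -0.41 0 0 0 0 0; 0 0 0 0 0 0"
}}

```text
time_s: 20.65
eef_pos: [0.471, 0.0211, 0.2109]
tcp_rot: [3.135, -0.867, 0.048]
force: [2.5, -12.3, -1.3]
finger_gap: 0.254
```

Request:
{"api": "drive_tool", "payload": {
  "increments": "-0.4 0 0.04 0 0 0; -0.4 0 0.08 0 0 0; -0.39 0 0.12 0 0 0; -0.38 0 0.16 0 0 0; 0 0 0 0 0 0"
}}

```text
time_s: 21.28
eef_pos: [0.4561, 0.0203, 0.1816]
tcp_rot: [3.134, -0.865, 0.048]
force: [0.4, -12.5, -0.3]
finger_gap: 0.252
```

```bash
python3 arc.py 0 0.01 1; python3 - <<'E'
from station import robot
import cv2,numpy as np
I=[]
for n in("side","wrist"):
    c=robot.capture(n);np.savez(f"pics/{n}6.npz",**c);I.append(c["image"])
o=np.hstack([cv2.resize(I[1][60:330,100:370],(400,400),interpolation=2),cv2.resize(I[0][130:260,160:290],(400,400),interpolation=2)])
cv2.imwrite("pics/c6.png",cv2.convertScaleAbs(o,alpha=1.4))
E
```

```text
t 21.275 F [  0.37 -12.47  -0.32] gap 0.2524992733502123 grasp [0.5801 0.0251 0.0759]
[ 0.038  0.    -0.018]
```

View pics/c6.png

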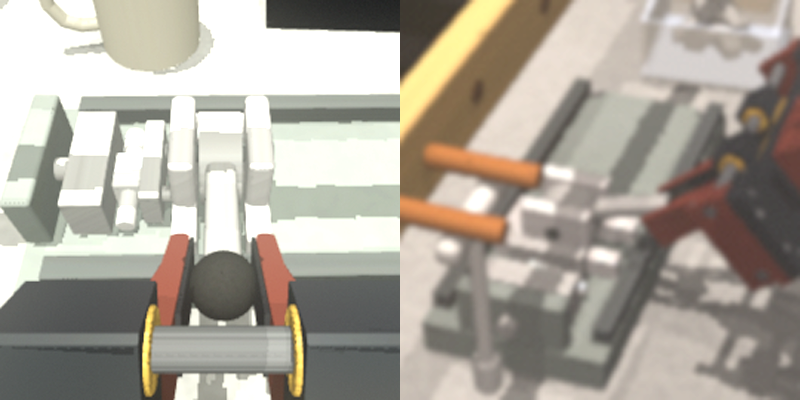

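The tube is held between pad and anvil with the lever nearly down. I'll press a few mm further so it seats against the stop.

Request:
{"api": "drive_tool", "payload": {
  "increments": "-0.08 0 0.04 0 0 0; -0.08 0 0.04 0 0 0; 0 0 0 0 0 0"
}}

```text
time_s: 21.75
eef_pos: [0.4552, 0.0202, 0.1786]
tcp_rot: [3.134, -0.866, 0.048]
force: [-2.5, -11.1, 4.8]
finger_gap: 0.255
```

Request:
{"api": "drive_tool", "payload": {
  "increments": "-0.08 0 0.04 0 0 0; -0.08 0 0.04 0 0 0; 0 0 0 0 0 0"
}}

```text
time_s: 22.12
eef_pos: [0.4543, 0.0202, 0.1764]
tcp_rot: [3.134, -0.871, 0.048]
force: [-10.3, -12.1, 19.7]
finger_gap: 0.254
```

Request:
{"api": "drive_tool", "payload": {
  "increments": "0.08 0 -0.04 0 0 0; 0 0 0 0 0 0"
}}

```text
time_s: 22.38
eef_pos: [0.4548, 0.0202, 0.1771]
tcp_rot: [3.134, -0.867, 0.048]
force: [-4.4, -12.0, 6.9]
finger_gap: 0.26
```

Request:
{"api": "drive_tool", "payload": {
  "increments": "0 0 0 0 0 0; 0 0 0 0 0 0; 0 0 0 0 0 0; 0 0 0 0 0 0; 0 0 0 0 0 0",
  "fingers": -0.2
}}

```text
time_s: 23.0
eef_pos: [0.4545, 0.0216, 0.1765]
tcp_rot: [3.133, -0.864, 0.055]
force: [-0.3, -0.2, 0.3]
finger_gap: 0.603
```

Request:
{"api": "drive_tool", "payload": {
  "increments": "0 0 -0.5 0 0 0; 0 0 -0.7 0 0 0; 0 0 -0.8 0 0 0; 0 0 -0.8 0 0 0; 0 0 -0.8 0 0 0; 0 0 -0.8 0 0 0; 0 0 -0.8 0 0 0; 0 0 0 0 0 0; 0 0 0 0 0 0"
}}

```text
time_s: 24.12
eef_pos: [0.3758, 0.018, 0.2442]
tcp_rot: [3.133, -0.865, 0.055]
force: [0.1, 0.8, 0.1]
finger_gap: 0.598
```

```bash
python3 - <<'E'
from station import robot
import cv2,numpy as np
I=[]
for n in("scene","wrist"):
    c=robot.capture(n);np.savez(f"pics/{n}7.npz",**c);I.append(c["image"])
o=np.hstack([cv2.resize(I[1],(450,338)),cv2.resize(I[0][130:270,230:375],(350,338),interpolation=2)])
cv2.imwrite("pics/c7.png",cv2.convertScaleAbs(o,alpha=1.4))
E
```

```text
(no output)
```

View pics/c7.png

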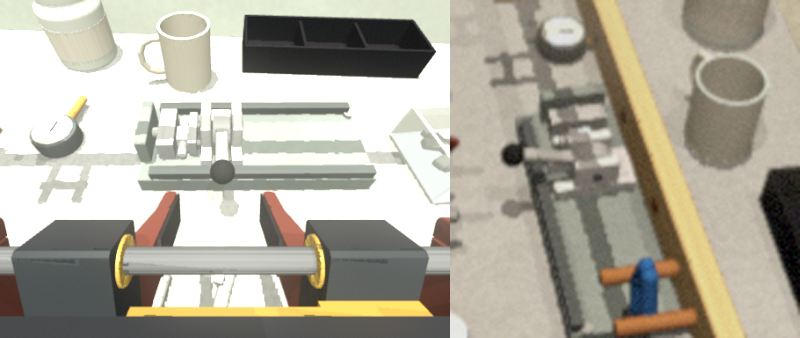

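The wrist view shows the ball at (222,171), the gripper clear of it, and the tube between pad and anvil at about (185,132). One numeric check before I hand in.

```bash
python3 - <<'E'
from h import *
import cv2
from station import robot
np.set_printoptions(precision=4,suppress=True)
def ball(c,u,v):
    m=(c["image"].max(2)<55).astype(np.uint8)
    n,l,s,ce=cv2.connectedComponentsWithStats(m)
    i=min(range(1,n),key=lambda i:np.hypot(*(ce[i]-[u,v]))+(1e3 if s[i,4]<15 else 0));return ce[i],s[i,4]
W,S=[dict(np.load(f"pics/{n}7.npz")) for n in("wrist","scene")]
bw,bs=ball(W,222*512/450,171*512/450),ball(S,230+(513-450)*145/350,130+154*140/338)
print(bw,bs,tri(ray(W,*bw[0]),ray(S,*bs[0])))
print(robot.observe()["time_s"]); print(robot.sign_off())
E
```

```text
(array([356.9967, 325.6161]), np.int32(922)) (array([256.4384, 192.3699]), np.int32(73)) (array([ 0.5218, -0.03  ,  0.1268]), [np.float64(0.05172174655625047), np.float64(0.05172174655625016)])
24.225
the job is handed in; nothing more can be done
None
```

```bash
python3 - <<'E'
from h import *
W,S=[dict(np.load(f"pics/{n}7.npz")) for n in("wrist","scene")]
print(tri(ray(W,222*512/450,171.5*512/450),ray(S,256.4,192.9)))
E
```

```text
(array([0.57929154, 0.02503162, 0.07310011]), [np.float64(0.0005945262852911519), np.float64(0.0005945262852910721)])
```

The tube is clamped and the job is handed in at 24 s of the 70 s allowed. I flipped the lever up to about 1.15 rad and slid the carriage about 86 mm until the sprung pad held the tube against the anvil. Keeping that push up, I pressed the lever down onto its stop, which took about 20 N. Then I let go and backed off about 100 mm.

**Pressure:** the push stayed at 11–13 N from clamping until I let go. Taking off the roughly 2.5 N of carriage drag, the pad held the tube with about 10 N.

**After letting go:**
- The wrist force fell to about zero.
- The pictures show the tube between pad and anvil and the lever down.
- The ball is at (0.579, 0.025, 0.073), where I released it to within about 3 mm, so the carriage did not spring back. Its height matches the locked position.
- I saw none of the other things disturbed, but I only looked and did not measure them.

**Checks that went wrong:**
- The automatic ball check in the hand-in script picked up part of the gripper, with a 52 mm error. I replaced it with pixels picked by hand from the same pictures, after hand-in, which agree to 0.6 mm.
- My first approach, tilted 42 degrees, ran two wrist joints to their range limits (joint 5 read 0.109 against its 0.11 limit). I switched the wrist to its other configuration at 50 degrees before touching anything.

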